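# Clamp a watch case in the ratchet vice under the lens

### The arm

A 6-joint arm with a two-finger parallel gripper is mounted at the origin on the work surface. World frame = base frame: x ahead of the robot, y to its left, z up, the work surface at z = 0. Lengths are in m, angles in rad, forces in N, time in s.
With the tool pointing down it reaches from about 0.35 to 0.975 m from the base axis. Payload 17.4 kg.
Tool frame: the origin (TCP) lies at the very end of the fingers, on their centre line; the grasp point (between the pads) lies 19 mm behind it; z points along the fingers, y is the line along which they close (so a half turn about z gives the same grasp; the last joint's range is limited). The gripper opens to 85 mm and grips with 20 to 120 N. Pads are 22 mm wide; open, the fingers measure 114 mm over their backs; the gripper's body (76 mm by 85 mm) begins 54 mm behind the grasp point. The pads swing forward as they close: fully open they stand 13 mm farther back than shut.
Start: joints at [1.094, 0.116, 1.442, -0, 1.584, -0.038], TCP at [0.287, 0.611, 0.231] pointing down, gripper open.
Joint ranges: [-2.83, 2.83], [-0.83, 2.19], [0.07, 2.5], [-1.14, 4.28], [0.01, 3], [-2.97, 2.97]. Speed limits (rad/s): [1.89, 1.89, 2.22, 3.14, 3.14, 3.14].

### API

Orientations are given as a unit quaternion [w, x, y, z].
In Python, from workcell import telemetry, viewer, ticket, nets gives the robot as it stands.
- The arm moves only by the shell command python3 -m crank 'ROWS' [FORCE]. ROWS is JSON, a list of rows, each a list of 7 numbers: the turn, a rotation vector about the tool's x, y, z in degrees, then the shift along the tool's x, y, z in mm, then the closure, from 0 (fully open) to 1 (shut). In form: [[ax, ay, az, tx, ty, tz, gripper], ...]. A call has 1 to 8 rows; each row is the pose to reach, as a shift and turn from the pose commanded when the call began, along the tool's axes at that moment; what a row does not reach only later rows make up. A row lasts 1/8 s, in which the tool goes at most 62.5 mm and 10.7 degrees, less where a joint would pass 70% of its speed; a pose out of reach is approached as far as the arm can. A call with a gripper value outside its range is refused whole. The fingers move at their own pace and stop on an object; FORCE is the grip in N (left out, the last holds). Time passes only in rows, so rows that repeat a pose let the fingers close. It gives the time, the measured TCP pose, the force, the opening and the grip force at its end, in the units of the state.
- telemetry.sense(): the state, without advancing time (a new reading comes with each control period).
- viewer.camera(name): name is "side" or "top"; returns (picture, depth): 400x640x3 uint8, blue, green, red; 400x640 float32, m along the optical axis (not along the pixel's ray), 0 where there is no reading.
- viewer.get_calibration(name): a dict with "fov_y" (degrees; the focal length in pixels is half the picture's height over the tangent of half this angle, whatever the lens; pixels are square), "cx", "cy" (the principal point, pixels), "world_from_camera" (4x4, takes a point from camera to world coordinates). Camera axes: x right, y down, z forward; pixel columns grow to the right and rows downward; lengths in m; the calibration is good to about 2 mm. A picture is of the moment at which its call begins. get_calibration takes no time and is no camera call.
- ticket.hand_in(): hands the job in; it is judged then, once.
Trained networks look in the newest picture that a camera, given by its name, has taken for a name from the list of things; names that differ only in an ending like _2 or _b are one class to them, and where a whole thing is asked for, a point or a joint stands for the part that bears it (a point fixed in the world has none). Each returns a list of dicts, best first, with "confidence" (0 to 1); they miss things now and then, are a little off and sometimes report something else, mostly with a low value. They report only what shows in the picture. A call takes as long as a camera call. They do not tell look-alikes from the thing itself.
- nets.boxes_of(name, camera): "centre" ([x, y, z] in m, in the coordinates of the camera as it stood for that picture, good to about 4 mm: the middle of the surface that is visible of it).
- nets.place_of(name, camera): "centre" ([x, y, z] in m, in the coordinates of the camera as it stood for that picture, good to about 4 mm: a listed point, or the origin of a listed thing).
The state is a dict: "time_s": time; "joints": joint angles; "joint_vel": joint speeds; "tau": joint torques, N m; "position": TCP position; "ee_rot": TCP orientation; "force": force on the tool from outside, world axes, zero at the start; "torque": the same for the moment, N m; "grip_width": opening from 0.0 (shut) to 1.0 (fully open); "gripper_force": force on a finger pad.
Only numpy, scipy, OpenCV 4.12 (cv2) and the standard library are available. Lean on these libraries where they do the work, as an engineer would, in place of code of your own. Each camera call takes 0.05 s, during which the arm holds its last target. There are 200 camera calls.

### The job

Set the watch case up for inspection: slide it along the vice's bed, without lifting it, back between the jaws until it meets the end stop, then turn the three-armed knob clockwise until the jaw grips the case and the ratchet has clicked at least three times. Then push the lock lever fully over, and last swing the magnifier round to its stop over the case; leave the other things on the bench and bed where they are.

Things in the scene. Friction and masses are not known exactly. Their poses are not given: they have to be found in the camera images.
- vice: Bench vice fixed to the table: aluminium bed plate 180 x 370 x 8 mm (in its frame x -110 to +70, y -135 to +235 mm) carrying jaws, knob, lever and magnifier. Origin on the table top in the middle of the jaw opening; +x points away from the robot (the way the case is slid), +y to the robot's left (towards the knob), z up; bed top at z = 8 mm.
- fixed_jaw (a point): Middle of the fixed jaw's pad face, at y = -24 mm of the vice, facing its +y; pad 20 mm along x, top at z = 22 mm; behind it a block 44 mm along x, y -40 to -60 mm, top z = 28 mm.
- end_stop (a point): Middle of the front face of the end stop, a low block 36 mm wide in y, at x = +24 mm of the vice, top z = 17 mm.
- housing_top (a point): Centre of the top (z = 53 mm) of the grey drive housing below the knob: 70 x 70 mm, at x = 0, y = 115 mm of the vice.
- case_center (a point): Centre (half-way up) of the steel watch case, loose, dial up on the bed before the jaws: round, 40 mm diameter, 11 mm thick, 80 g, with four lugs (5 mm wide, centred 9.5 mm either side of its x axis, 1 to 8 mm above the bed) reaching 24 mm from the centre along its own +x and -x. Home: two lugs against the end stop, its centre at x = 0 of the vice.
- jaw (a joint): Travel in m of the moving jaw towards the fixed jaw; at 0 its face is at y = +30 mm of the vice and it moves towards -y (pad 20 mm along x, top z = 22 mm). Driven by the knob only: 2.55 mm per rad of joint spindle. It grips the case at 14 to 15.5 mm; largest 22 mm.
- spindle (a joint): Angle in rad of the vertical spindle under the knob, growing clockwise seen from above; it drives the jaw and takes about 0.08 N m to turn. It stays where it is left.
- ratchet (a joint): Angle in rad by which the knob has slipped clockwise on the spindle: 0 at the start, one click each 0.524 rad. Slips when the jaw is stopped, at about 0.17 N m (4 N on an arm; jerky pushes can slip it early), then the knob keeps turning click by click while jaw and spindle stand still. Turned anticlockwise the knob first slips back to 0.
- knob_hub (a point): On the knob's vertical axis at the mid-height of its arms (z = 69 mm; fixed to the vice at x = 0, y = 115 mm). The knob has a hub 24 mm across (top z = 84 mm) above a disc 38 mm across (z 61 to 64 mm), and three level arms 120 degrees apart, 10 mm thick.
- knob_arm (a point): Ball end (15 mm) of one of the three arms, 50 mm from the knob's axis.
- lock (a joint): Angle in rad of the lock lever: near 0 free, growing clockwise seen from above, 1.1 fully over (its stop). Stays where it is left; needs about 1 to 2 N at its grip.
- lock_grip (a point): Middle of the upright black grip pin at the end of the lock lever: 14 mm thick, z 22 to 46 mm, 55 mm from the lever's pivot. At 0 the lever points 140 degrees anticlockwise from the vice's +x ; it is pushed away from the robot, towards the vice's +x.
- lock_pivot (a point): Lever's vertical pivot axis, at x = 10, y = 188 mm of the vice.
- lens (a joint): Angle in rad by which the magnifier is swung away, anticlockwise seen from above, about its post; 0 is its stop, with the lens centred over the jaws. Stays where it is left; needs about 0.5 to 1 N at the lens.
- lens_center (a point): Centre of the round magnifier: ring 60 mm outside diameter, 10 mm tall (z 112 to 122 mm), glass within, on a level rod 8 mm thick; 114 mm from its pivot.
- lens_pivot (a point): On the magnifier's vertical pivot axis, at the lens's height; post 18 mm thick at x = 55, y = -100 mm of the vice, its head reaching z = 124 mm.
- bezel: Bystander: loose brass ring 38 mm across, 5 mm tall, lying on the bed behind the jaws; origin under its centre.
- caseback: Bystander: loose steel disc 36 mm across, 4 mm thick, lying on the bed in front of the housing; origin under its centre.
- oiljar: Bystander: amber glass jar 44 mm across, 60 mm tall, on the bench to the right; origin under its centre.
- tin: Bystander: open round brass tin 70 mm across, 22 mm tall, on the bench to the right; origin under its centre.
- driver: Bystander: screwdriver 130 mm long lying on the bench to the left; origin under its middle.
- tweezers: Bystander: steel tweezers 120 mm long lying right of the vice; origin under the middle.
- brush: Bystander: bench brush 150 mm long lying in front of the vice to the right; origin under the middle.
Things that resemble listed ones, but are neither listed nor needed, are in the scene too. Leave any blue or green look-alike of the part that bears case_center alone.

How it is judged:
On the way, in this order (a step that is already met when the one before it is completed fails the run):
1. the watch case lies home between the jaws, within 4 mm of the end stop (x of case_center in the frame of vice between -0.004 and 0.006 m and y of case_center in the frame of vice between -0.012 and 0.012 m and z of case_center in the frame of vice below 0.018 m), for 0.2 s.
2. the jaw grips the case (over 5 N) and the ratchet has clicked three times (1.5 rad) (all of step 1 and contact force between each of jaw, vice and case above 5 N and value of joint ratchet above 1.5 rad), for 0.1 s.
3. the lock lever is fully over (past 0.95 of 1.1 rad) (value of joint lock above 0.95 rad), for 0.1 s.
4. the magnifier is over the case, within 0.08 rad of its stop (value of joint lens below 0.08 rad), for 0.1 s.
At the end, for the whole second after the job is handed in: The case still lies on the bed within 4 mm of the end stop and within 12 mm of the middle between the jaws, at rest, held by the jaws with over 5 N; the ratchet has slipped at least three clicks (1.5 rad) in all; the lock lever is past 0.95 rad; the magnifier is within 0.08 rad of its stop (all of step 2 and value of joint lock above 0.95 rad and value of joint lens below 0.08 rad and linear speed of case below 0.02 m/s); the robot touches nothing.
It fails at once if the case is lifted more than 15 mm off the bed (z of case_center in the frame of vice above 0.0285 m).
It fails at once if a bystander is moved more than 30 mm (distance of any of bezel, caseback, oiljar, tin, driver, tweezers, brush from where it was at the start of the episode above 0.03 m).
It also fails if it takes over 72 s, if anything falls off the work surface, if the arm or the gripper's body presses on something with over 40 N, if the wrist force passes 120 N, or if a joint passes its speed limit or range.

## Working session

There is one attempt and no reset: what is moved stays moved. The work goes in short steps, Python scripts to look and compute and a shell command to move; the robot and the scene stay as the last step left them, time stands still between calls to the robot, and variables do not carry over. Pictures are saved under pics/ and viewed, at most 10 in all, crops included, and the job is handed in when it is done.

```bash
mkdir -p pics; cat > h.py <<'E'
import numpy as np,cv2
from workcell import telemetry,viewer,ticket,nets
from scipy.spatial.transform import Rotation as R
def W(c,p):
    T=np.array(viewer.get_calibration(c)["world_from_camera"]);return (T@np.r_[p,1])[:3]
def px(c,w):
    k=viewer.get_calibration(c);T=np.linalg.inv(np.array(k["world_from_camera"]));p=(T@np.r_[w,1])[:3]
    f=200/np.tan(np.radians(k["fov_y"]/2));return np.array([k["cx"]+f*p[0]/p[2],k["cy"]+f*p[1]/p[2]])
def deproj(c,u,v,d):
    k=viewer.get_calibration(c);f=200/np.tan(np.radians(k["fov_y"]/2))
    return W(c,[(u-k["cx"])/f*d,(v-k["cy"])/f*d,d])
def find(n,c,kind="place_of",m=3):
    for r in getattr(nets,kind)(n,c)[:m]:
        w=W(c,r["centre"]);print(n,c,round(r["confidence"],2),w.round(4),px(c,w).round(0))
E
python3 - <<'E'
from h import *
for c in("top","side"):
    p,d=viewer.camera(c);cv2.imwrite(f"pics/{c}0.png",p)
    print(c,viewer.get_calibration(c))
    for n in ["vice","case_center","fixed_jaw","end_stop","housing_top","knob_hub","knob_arm","lock_grip","lock_pivot","lens_center","lens_pivot"]: find(n,c)
s=telemetry.sense();print(s)
E
```

```text
top {'fov_y': 43.95958680102999, 'cx': 325.0602030810326, 'cy': 208.51993268525007, 'world_from_camera': array([[ 0.02065487, -0.98193152,  0.18810598,  0.32692766],
       [-0.99966231, -0.0232509 , -0.01160458, -0.00564091],
       [ 0.01576854, -0.18780277, -0.98208018,  1.24612563],
       [ 0.        ,  0.        ,  0.        ,  1.        ]])}
vice top 0.59 [ 0.5827  0.0433 -0.0013] [300. 202.]
vice top 0.18 [0.6301 0.2254 0.0318] [228. 179.]
case_center top 0.81 [0.3627 0.1931 0.0056] [237. 287.]
case_center top 0.76 [0.387  0.1005 0.0057] [275. 278.]
case_center top 0.69 [ 0.3832 -0.001   0.008 ] [316. 280.]
fixed_jaw top 0.9 [0.5748 0.0134 0.0137] [312. 204.]
fixed_jaw top 0.69 [ 3.758e-01 -4.115e-01  4.000e-04] [480. 287.]
end_stop top 0.87 [0.6033 0.0395 0.0139] [302. 192.]
housing_top top 0.76 [0.6019 0.1542 0.0531] [255. 188.]
housing_top top 0.47 [0.6025 0.1567 0.0711] [253. 186.]
knob_hub top 0.59 [0.604  0.156  0.0693] [253. 186.]
knob_arm top 0.91 [0.6146 0.1055 0.0686] [274. 182.]
lock_grip top 0.51 [0.5974 0.273  0.0317] [208. 191.]
lock_pivot top 0.6 [0.5182 0.1681
[... 1596 characters left out ...]
42. 199.]
{'time_s': 1.2, 'joints': array([ 1.09418421e+00,  1.16012345e-01,  1.44157094e+00, -2.86061416e-05,
        1.58400301e+00, -3.78085514e-02]), 'joint_vel': array([-0.00023996, -0.00025771, -0.00025817,  0.00084295, -0.00022296,
        0.00082038]), 'tau': array([-4.64946277e-05, -7.31798244e+01, -6.32603431e+01, -4.03958620e-05,
        1.06176318e-03, -5.39469227e-05]), 'position': array([0.28680645, 0.61105542, 0.23131286]), 'ee_rot': array([ 1.46399133e-05,  2.17645971e-01,  9.76027782e-01, -5.64160557e-07]), 'force': array([-0.55985456,  0.11107574, -0.34999132]), 'torque': array([ 0.02605485, -0.09130805, -0.06501034]), 'gripper_force': 0.0, 'grip_width': 0.9958003225979456}
```

View pics/top0.png

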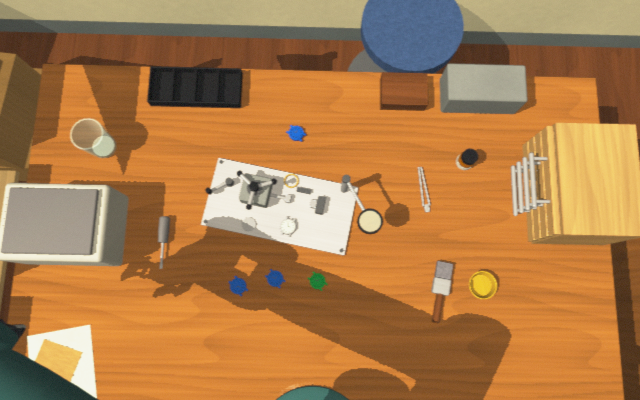

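View pics/side0.png

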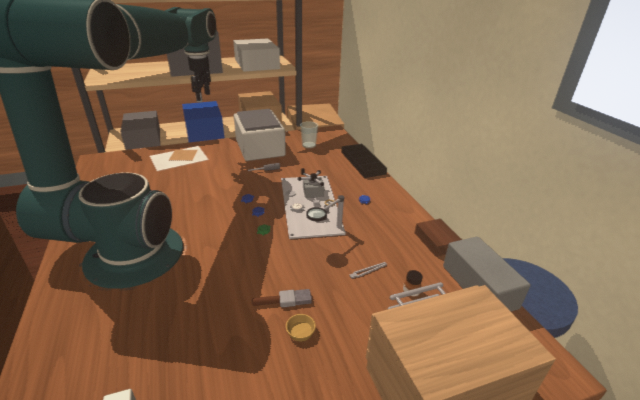

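```bash
cat > fit.py <<'E'
from h import *
# vice-frame vs measured world (mean of cameras)
V=np.array([[0,-24],[24,0],[0,115],[55,-100],[0,115],[0,0]])/1e3
M=np.array([[.5765,.016],[.6047,.0391],[.6034,.1549],[.6177,-.0674],[.602,.1578],[.580,.0405]])
a=V-V.mean(0);b=M-M.mean(0)
yaw=np.arctan2((a[:,0]*b[:,1]-a[:,1]*b[:,0]).sum(),(a*b).sum())
Rz=np.array([[np.cos(yaw),-np.sin(yaw)],[np.sin(yaw),np.cos(yaw)]]);t=M.mean(0)-Rz@V.mean(0)
def v2w(x,y,z): return np.r_[Rz@np.array([x,y])/1e3+t,z/1e3]
def w2v(w): return np.r_[Rz.T@(np.array(w[:2])-t)*1e3,w[2]*1e3]
E
python3 - <<'E'
from fit import *
print("yaw",np.degrees(yaw),t,"res mm",((V@Rz.T+t-M)*1e3).round(1).tolist())
p,d=viewer.camera("top")
for c in [(x,y) for x in(-110,70) for y in(-135,235)]: print(c,px("top",v2w(*c,8)).round(1))
for u,v in[(289,226),(250,225)]:
    w=deproj("top",u,v,d[v,u]);print(u,v,w.round(4),w2v(w).round(1))
print("case",w2v([.5211,.0747,.0135]),"knobarm",w2v([.6165,.107,.069]),"lockgrip",w2v([.5977,.270,.034]),"lens",w2v([.5196,-.1205,.117]))
find("lens_center","top");find("case_center","top",m=8);find("bezel","top");find("caseback","top")
x0,y0,w,h=195,145,195,120
k=4
cv2.imwrite("pics/crop1.png",cv2.resize(p[y0:y0+h,x0:x0+w],None,fx=k,fy=k,interpolation=cv2.INTER_CUBIC))
E
```

```text
yaw -10.475171439428243 [0.58122414 0.04183826] res mm [[0.4, 2.2], [0.1, -1.6], [-1.3, 0.0], [-0.6, 0.9], [0.1, -2.9], [1.2, 1.3]]
(-110, -135) [344.3 254.4]
(-110, 235) [200.4 224.5]
(70, -135) [358.  185.8]
(70, 235) [217.7 157.1]
289 226 [0.5154 0.0692 0.0186] [-69.7  14.9  18.6]
250 225 [0.5165 0.1674 0.0129] [-86.5 111.7  12.9]
case [-65.09667079  21.38292359  13.5       ] knobarm [22.8409279  70.48922395 69.        ] lockgrip [-25.28068347 227.35461376  34.        ] lens [ -31.08247179 -170.83654542  117.        ]
lens_center top 0.94 [ 0.515  -0.1219  0.1167] [369. 222.]
case_center top 0.78 [0.3629 0.1907 0.0054] [238. 287.]
case_center top 0.77 [0.5142 0.0756 0.0177] [286. 226.]
case_center top 0.68 [0.7658 0.0581 0.0012] [297. 133.]
case_center top 0.62 [ 0.3835 -0.0035  0.008 ] [317. 280.]
case_center top 0.48 [0.3841 0.1042 0.0061] [273. 279.]
bezel top 0.38 [0.6311 0.0686 0.0029] [291. 183.]
caseback top 0.62 [0.5175 0.1708 0.0055] [249. 225.]
```

View pics/crop1.png

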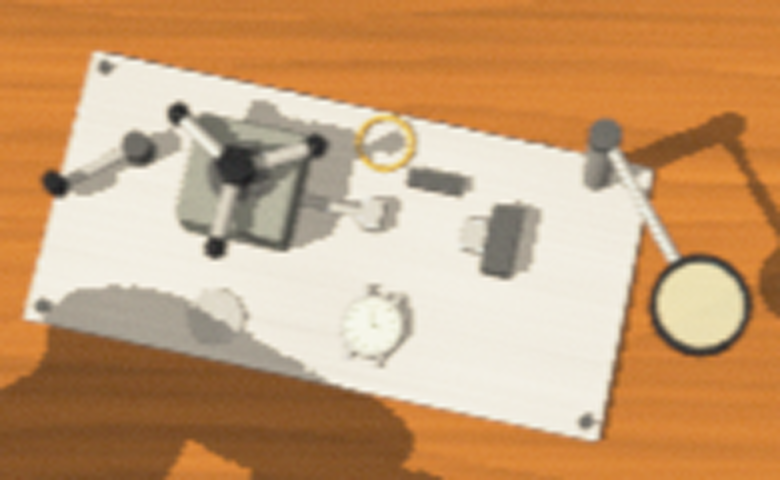

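The case is the steel piece with dial and lugs on the bed, at top pixel (288,226) (crop 373,325). The look-alikes are three blue ones at (237,286), (275,278) and (297,132), and a green one at (317,281), all off the bed. The plain disc at (250,225) is the caseback. The close crop confirms the choice: white dial, four lugs, turned about 10° clockwise from the vice axis.

```bash
cat >> fit.py <<'E'
def ray(u,v,z,c="top"):
    a=deproj(c,u,v,0.5);b=deproj(c,u,v,1.0);return a+(b-a)*(z-a[2])/(b[2]-a[2])
def go(pos,head):
    """shift mm (tool axes) and turn deg about tool z to put TCP at world pos, tool x heading (deg)"""
    s=telemetry.sense();q=s["ee_rot"];Rt=R.from_quat([q[1],q[2],q[3],q[0]])
    d=Rt.inv().apply(np.array(pos)-s["position"])*1e3
    x=Rt.apply([1,0,0]);h=np.degrees(np.arctan2(x[1],x[0]))
    return d.round(1),round(-((head-h+180)%360-180),1)
VY=np.degrees(yaw)
E
python3 - <<'E'
from fit import *
f=lambda u,v:(195+u/4,145+v/4)
c=ray(*f(374,325),.019);print("case",c,w2v(c))
a=ray(*f(388.5,292.5),.016);b=ray(*f(362,358.5),.016);d=a-b
cy=np.degrees(np.arctan2(d[1],d[0]));print("case yaw",cy,"len",np.linalg.norm(d), "mid",w2v((a+b)/2))
u=np.array([np.cos(np.radians(cy)),np.sin(np.radians(cy)),0])
print("above",go(np.r_[(c-.030*u)[:2],.10],cy+180)," down",go(np.r_[(c-.027*u)[:2],.012],cy+180))
E
```

```text
case [0.51465737 0.07036932 0.019     ] [-70.64456308  15.95308854  19.        ]
case yaw -19.752770949348058 len 0.044835847958734965 mid [-70.3042784   15.37285617  16.        ]
above (array([-406.1, -395.5,  131.3]), np.float64(-5.4))  down (array([-409.1, -395.2,  219.3]), np.float64(-5.4))
```

```bash
python3 -m crank '[[0,0,-2,-41,-40,5,0.3],[0,0,-4,-82,-80,15,0.6],[0,0,-5.4,-123,-120,30,0.6],[0,0,-5.4,-164,-160,50,0.6],[0,0,-5.4,-205,-200,70,0.6],[0,0,-5.4,-246,-240,90,0.6],[0,0,-5.4,-287,-280,110,0.6],[0,0,-5.4,-328,-320,130,0.6]]' 25
python3 -m crank '[[0,0,0,-39,-38,0,0.6],[0,0,0,-77,-75,0,0.6],[0,0,0,-78,-75.5,0,0.6],[0,0,0,-78,-75.5,0,0.6]]'
python3 - <<'E'
from fit import *
c=np.array([.5147,.0704]);cy=-19.75
u=np.array([np.cos(np.radians(cy)),np.sin(np.radians(cy))])
print(go(np.r_[c-.028*u,.10],cy+180),go(np.r_[c-.028*u,.012],cy+180))
p,d=viewer.camera("top");q,_=viewer.camera("side")
a=cv2.resize(p[170:270,230:350],None,fx=4,fy=4);b=cv2.resize(q[130:255,230:380],None,fx=3.2,fy=3.2)
print(a.shape,b.shape);cv2.imwrite("pics/ap.png",np.vstack([a[:,:480],b[:,:480]])[:800])
E
```

```text
time_s: 2.45
position: [0.4481, 0.1803, 0.101]
ee_rot: [0.0, 0.171, 0.985, 0.0]
force: [2.0, 0.2, -0.5]
grip_width: 0.399
gripper_force: 0.0
time_s: 2.95
position: [0.4956, 0.0847, 0.1013]
ee_rot: [-0.0, 0.172, 0.985, 0.0]
force: [0.5, 0.3, 0.4]
grip_width: 0.394
gripper_force: 0.0
(array([ 5.1, -7. ,  1.3]), np.float64(-0.0)) (array([ 5.1, -7. , 89.3]), np.float64(-0.0))
(400, 480, 3) (400, 480, 3)
```

```bash
python3 -m crank '[[0,0,0,5,-7,20,0.6],[0,0,0,5,-7,55,0.6],[0,0,0,5,-7,73,0.6],[0,0,0,5,-7,73,0.6]]'
python3 - <<'E'
from fit import *
p,d=viewer.camera("top");q,_=viewer.camera("side")
a=cv2.resize(p[180:260,240:340],None,fx=5,fy=5);b=cv2.resize(q[170:250,260:360],None,fx=5,fy=5)
cv2.imwrite("pics/ap.png",np.hstack([a[:,:400],b[:,:400]]))
E
```

```text
time_s: 3.55
position: [0.4875, 0.0798, 0.0268]
ee_rot: [-0.001, 0.171, 0.985, -0.0]
force: [-0.0, 0.1, 0.4]
grip_width: 0.398
gripper_force: 0.0
```

View pics/ap.png

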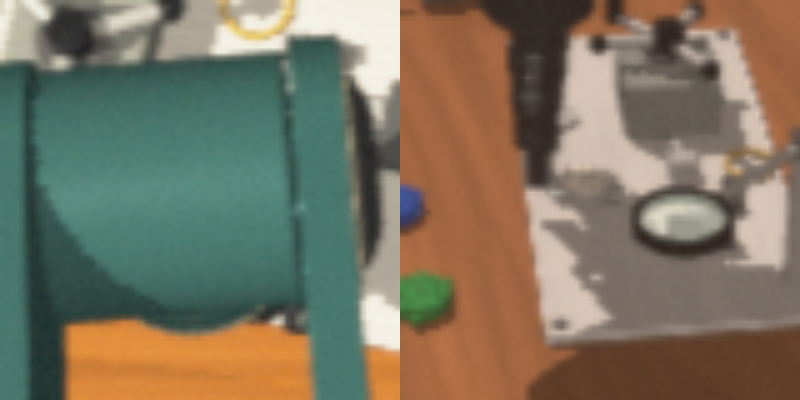

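The arm blocks the top view. In the side view the fingertips (crop 535,185) stand just short of the case (590,185), as intended. I'll go down and close on the rear lugs.

```bash
python3 -m crank '[[0,0,0,0,0,8,0.6],[0,0,0,0,0,14,0.6],[0,0,0,0,0,14,0.6]]'
python3 -m crank '[[0,0,0,0,0,0,0.7],[0,0,0,0,0,0,0.8],[0,0,0,0,0,0,0.85],[0,0,0,0,0,0,0.85]]' 20
```

```text
time_s: 4.03
position: [0.4883, 0.0797, 0.0138]
ee_rot: [-0.0, 0.171, 0.985, -0.0]
force: [-0.8, -1.2, 0.1]
grip_width: 0.401
gripper_force: 0.0
time_s: 4.53
position: [0.4886, 0.0797, 0.0144]
ee_rot: [0.0, 0.171, 0.985, -0.0]
force: [-0.1, 0.2, -0.6]
grip_width: 0.153
gripper_force: 0.0
```

```bash
python3 -m crank '[[0,0,0,0,0,0,0.58],[0,0,0,0,0,0,0.58],[0,0,0,-2,0,4,0.58],[0,0,0,-3,0,5.5,0.58]]'
python3 -m crank '[[0,0,0,0,0,0,0.66],[0,0,0,0,0,0,0.75],[0,0,0,0,0,0,0.8],[0,0,0,0,0,0,0.8]]' 20
```

```text
time_s: 5.03
position: [0.4913, 0.0786, 0.0084]
ee_rot: [-0.0, 0.171, 0.985, -0.0]
force: [0.5, -0.7, 0.9]
grip_width: 0.417
gripper_force: 0.4
time_s: 5.52
position: [0.4915, 0.0787, 0.0089]
ee_rot: [0.0, 0.171, 0.985, 0.0]
force: [0.2, 0.3, -0.0]
grip_width: 0.204
gripper_force: 0.1
```

```bash
python3 - <<'E'
from fit import *
q,_=viewer.camera("side")
for n in("case_center",): find(n,"side",m=8); 
for r in nets.place_of("case_center","side"): print(w2v(W("side",r["centre"])).round(1))
print("tcp px",px("side",telemetry.sense()["position"]),w2v(telemetry.sense()["position"]),"exp case",px("side",[.5147,.0704,.0135]))
cv2.imwrite("pics/b.png",cv2.resize(q[170:230,270:350],None,fx=10,fy=10,interpolation=cv2.INTER_CUBIC))
E
```

```text
case_center side 0.69 [ 0.3871 -0.0064  0.0057] [265. 230.]
case_center side 0.59 [0.3659 0.1913 0.0114] [247. 197.]
case_center side 0.55 [0.5209 0.0745 0.0145] [298. 207.]
case_center side 0.5 [0.7668 0.063  0.0088] [364. 198.]
case_center side 0.4 [0.3828 0.1011 0.0076] [257. 211.]
[-182.1  -82.7    5.7]
[-238.9  107.8   11.4]
[-65.3  21.1  14.5]
[178.6  54.5   8.8]
[-205.9   22.2    7.6]
tcp px [289.18483124 208.99051418] [-95.01744113  19.94825897   8.83593503] exp case [296.36443963 208.03784967]
```

View pics/b.png

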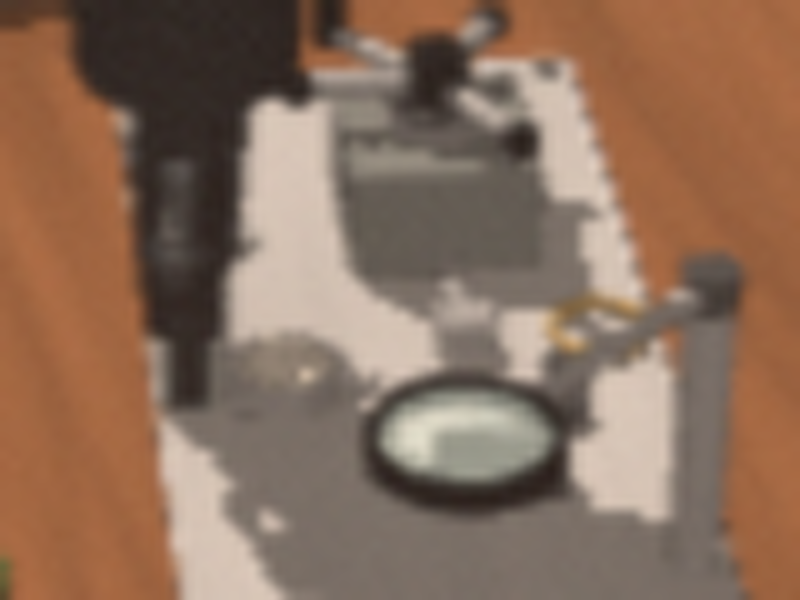

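```bash
python3 -m crank '[[0,0,0,0,0,0,0.55],[0,0,0,0,0,0,0.53],[0,0,0,0,0,0,0.53],[0,0,0,-4,-1,0,0.53],[0,0,0,-8,-1.5,0,0.53],[0,0,0,-8,-1.5,0,0.53]]'
python3 -m crank '[[0,0,0,0,0,0,0.6],[0,0,0,0,0,0,0.68],[0,0,0,0,0,0,0.78],[0,0,0,0,0,0,0.8],[0,0,0,0,0,0,0.8]]' 20
```

```text
time_s: 6.42
position: [0.4987, 0.0744, 0.0088]
ee_rot: [-0.0, 0.172, 0.985, -0.0]
force: [-0.4, -1.1, -0.4]
grip_width: 0.474
gripper_force: 0.0
time_s: 7.05
position: [0.4985, 0.0746, 0.0089]
ee_rot: [0.0, 0.171, 0.985, 0.0]
force: [-1.8, 0.4, 4.0]
grip_width: 0.27
gripper_force: 19.3
```

```bash
python3 - <<'E'
from fit import *
print(w2v(telemetry.sense()["position"]));
for x in(-55,-36,-28):print(x,go(v2w(x,-1,8.9),VY+180))
E
```

```text
[-87.31714585  17.17547881   8.94498464]
-55 (array([-34.8, -12.7,   0. ]), np.float64(-9.3))
-36 (array([-53.6,  -9.7,   0.1]), np.float64(-9.3))
-28 (array([-61.5,  -8.4,   0.1]), np.float64(-9.3))
```

```bash
python3 -m crank '[[0,0,-3,-9,-3.5,0,0.8],[0,0,-6,-18,-7,0,0.8],[0,0,-9.3,-27,-10.5,0,0.8],[0,0,-9.3,-35,-12.7,0,0.8],[0,0,-9.3,-42,-11.5,0,0.8],[0,0,-9.3,-49,-10.5,0,0.8],[0,0,-9.3,-54,-9.7,0,0.8],[0,0,-9.3,-54,-9.7,0,0.8]]'
```

```text
time_s: 8.05
position: [0.5467, 0.0472, 0.0089]
ee_rot: [0.0, 0.091, 0.996, -0.0]
force: [1.4, -0.3, 2.1]
grip_width: 0.265
gripper_force: 19.0
```

```bash
python3 -m crank '[[0,0,0,-1,0,0,0.8],[0,0,0,-2,0,0,0.8],[0,0,0,-3,0,0,0.8],[0,0,0,-3,0,0,0.8]]'
```

```text
time_s: 8.55
position: [0.5488, 0.0468, 0.0089]
ee_rot: [-0.0, 0.091, 0.996, 0.0]
force: [-2.3, 0.9, 5.9]
grip_width: 0.263
gripper_force: 19.6
```

```bash
python3 -m crank '[[0,0,0,-1,0,0,0.8],[0,0,0,-2,0,0,0.8],[0,0,0,-3,0,0,0.8],[0,0,0,-3,0,0,0.8]]'; python3 -c "
from fit import *
s=telemetry.sense();print(w2v(s['position']),s['force'])"
```

```text
time_s: 9.05
position: [0.5518, 0.0462, 0.0089]
ee_rot: [-0.0, 0.091, 0.996, 0.0]
force: [-2.3, -0.5, 5.7]
grip_width: 0.269
gripper_force: 19.6
[-29.7357071   -1.03202922   8.90321662] [-2.27545489 -0.51037483  5.73080286]
```

Not in contact with the stop yet, so I'll push on in small steps until the force rises.

```bash
python3 -m crank '[[0,0,0,-1,0,0,0.8],[0,0,0,-2,0,0,0.8],[0,0,0,-2,0,0,0.8]]'
```

```text
time_s: 9.43
position: [0.5535, 0.0459, 0.0088]
ee_rot: [-0.0, 0.091, 0.996, 0.0]
force: [-3.9, 0.6, 6.1]
grip_width: 0.273
gripper_force: 19.9
```

```bash
python3 -m crank '[[0,0,0,-1,0,0,0.8],[0,0,0,-2,0,0,0.8],[0,0,0,-2,0,0,0.8]]'
```

```text
time_s: 9.8
position: [0.554, 0.0459, 0.0087]
ee_rot: [-0.002, 0.091, 0.996, 0.0]
force: [-19.7, 3.2, 17.3]
grip_width: 0.267
gripper_force: 22.1
```

The case is home against the stop (20 N). I'll release it, lift, and go to the knob.

```bash
python3 -m crank '[[0,0,0,1.5,0,0,0.75],[0,0,0,1.5,0,0,0.65],[0,0,0,1.5,0,0,0.62],[0,0,0,12,0,0,0.62],[0,0,0,20,0,-10,0.62],[0,0,0,22,0,-60,0.5],[0,0,0,22,0,-110,0.4],[0,0,0,22,0,-110,0.3]]'
python3 - <<'E'
from fit import *
q,_=viewer.camera("side");p,_=viewer.camera("top")
for c in("side","top"):
  for n in("case_center","knob_arm","knob_hub"):
    for r in nets.place_of(n,c):
      v=w2v(W(c,r["centre"]));
      if abs(v[0])<90 and v[1]<200: print(c,n,round(r["confidence"],2),v.round(1))
print(telemetry.sense()["joints"],go(v2w(0,115,110),226.5),go(v2w(0,115,56),226.5))
E
```

```text
time_s: 10.8
position: [0.5355, 0.0496, 0.1239]
ee_rot: [0.004, 0.091, 0.996, 0.001]
force: [-0.3, -0.1, -1.0]
grip_width: 0.704
gripper_force: 0.0
side case_center 0.53 [-84.5 119.5  13.4]
side case_center 0.49 [-0.1  3.4 18.7]
side knob_arm 0.69 [25.4 68.7 68.3]
side knob_arm 0.61 [  59.3 -100.8  122.3]
side knob_hub 0.66 [  0.  117.9  73.5]
[ 4.46451003e-02 -1.34330883e-01  1.87567664e+00 -2.10507875e-05
  1.40163885e+00 -1.34390496e+00] (array([-48. , 116.2,   7.9]), np.float64(-56.9)) (array([-48.1, 116.2,  61.9]), np.float64(-56.9))
```

```bash
python3 -m crank '[[0,0,-9,-8,19,4,0.3],[0,0,-19,-16,38,4,0.3],[0,0,-29,-24,58,4,0.3],[0,0,-39,-32,77,4,0.3],[0,0,-49,-40,96,4,0.3],[0,0,-57,-48,116,4,0.3],[0,0,-57,-48,116,4,0.3],[0,0,-57,-48,116,4,0.3]]'
python3 - <<'E'
from fit import *
s=telemetry.sense();print(np.degrees(s["joints"][5]),s["grip_width"],go(v2w(0,115.5,56),226.5))
E
```

```text
time_s: 12.2
position: [0.6021, 0.1544, 0.1144]
ee_rot: [-0.0, -0.394, 0.919, 0.0]
force: [-0.1, -0.4, 0.0]
grip_width: 0.701
gripper_force: 0.0
-124.39163083824008 0.7005619200941976 (array([-0.9,  0.6, 58.4]), np.float64(-0.1))
```

```bash
python3 -m crank '[[0,0,0,-0.9,0.6,15,0.3],[0,0,0,-0.9,0.6,35,0.3],[0,0,0,-0.9,0.6,50,0.3],[0,0,0,-0.9,0.6,58,0.3],[0,0,0,-0.9,0.6,58,0.3]]'
python3 -m crank '[[0,0,4,0,0,0,0.3],[0,0,10,0,0,0,0.3],[0,0,18,0,0,0,0.3],[0,0,26,0,0,0,0.3],[0,0,34,0,0,0,0.3],[0,0,42,0,0,0,0.3]]'
python3 - <<'E'
from fit import *
q,_=viewer.camera("side");print(telemetry.sense()["torque"])
cv2.imwrite("pics/k.png",cv2.resize(q[150:220,280:350],None,fx=8,fy=8,interpolation=cv2.INTER_CUBIC))
for n in("knob_arm","jaw"):
    for r in (nets.place_of if n!="jaw" else nets.boxes_of)(n,"side"):
      v=w2v(W("side",r["centre"]));print(n,round(r["confidence"],2),v.round(1))
E
```

```text
time_s: 12.82
position: [0.6024, 0.1558, 0.0561]
ee_rot: [-0.0, -0.395, 0.919, 0.0]
force: [2.0, 1.2, -2.1]
grip_width: 0.697
gripper_force: 1.2
time_s: 13.58
position: [0.603, 0.156, 0.0573]
ee_rot: [0.001, -0.038, 0.999, 0.0]
force: [4.0, 1.3, -1.4]
grip_width: 0.699
gripper_force: 2.3
[ 0.30153519 -0.67239897 -0.02205712]
knob_arm 0.47 [-12.9  67.7  67.4]
jaw 0.66 [ -24.2 -165.   118.9]
```

View pics/k.png

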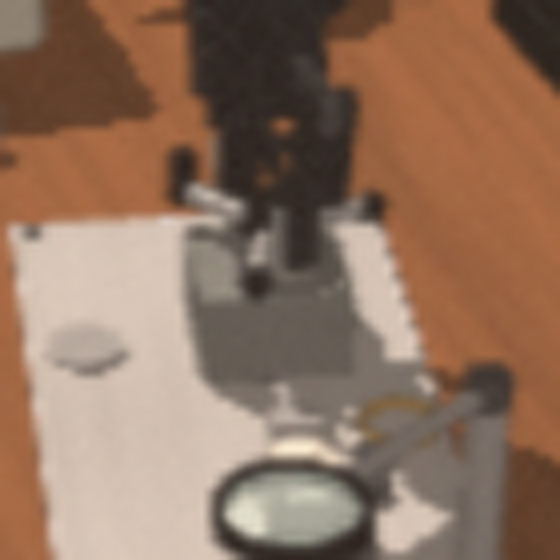

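The picture shows the finger at crop (300,240) pushing the arm whose ball is at (258,280), so the knob is turning clockwise. I'll continue the stroke.

```bash
for i in 1 2; do python3 -m crank '[[0,0,10,0,0,0,0.3],[0,0,20,0,0,0,0.3],[0,0,30,0,0,0,0.3],[0,0,40,0,0,0,0.3],[0,0,50,0,0,0,0.3],[0,0,60,0,0,0,0.3],[0,0,70,0,0,0,0.3],[0,0,80,0,0,0,0.3]]'; done
python3 -m crank '[[0,0,10,0,0,0,0.3],[0,0,20,0,0,0,0.3],[0,0,30,0,0,0,0.3],[0,0,40,0,0,0,0.3],[0,0,50,0,0,0,0.3],[0,0,60,0,0,0,0.3],[0,0,70,0,0,0,0.3],[0,0,75,0,0,0,0.3]]'
python3 - <<'E'
from fit import *
print(np.degrees(telemetry.sense()["joints"]))
E
```

```text
time_s: 14.72
position: [0.6026, 0.1554, 0.057]
ee_rot: [0.0, 0.613, 0.79, -0.0]
force: [0.3, -2.3, 0.6]
grip_width: 0.698
gripper_force: 1.1
time_s: 15.72
position: [0.602, 0.1559, 0.0568]
ee_rot: [-0.0, 0.977, 0.212, -0.001]
force: [-3.1, 1.3, -0.0]
grip_width: 0.696
gripper_force: 1.4
time_s: 16.73
position: [0.6025, 0.1564, 0.0571]
ee_rot: [-0.0, 0.905, -0.426, -0.0]
force: [0.9, 6.1, 0.6]
grip_width: 0.697
gripper_force: 2.7
[1.21779000e+01 5.93924454e+00 9.99432032e+01 5.82572852e-02
 7.41112239e+01 1.52610824e+02]
```

```bash
python3 -m crank '[[0,0,-4,0,0,0,0.3],[0,0,-5,0,0,-25,0.3],[0,0,-8,0,0,-45,0.3],[0,0,-18,0,0,-45,0.3],[0,0,-28,0,0,-45,0.3],[0,0,-38,0,0,-45,0.3],[0,0,-48,0,0,-45,0.3],[0,0,-58,0,0,-45,0.3]]'
for i in 1 2; do python3 -m crank '[[0,0,-10,0,0,0,0.3],[0,0,-20,0,0,0,0.3],[0,0,-30,0,0,0,0.3],[0,0,-40,0,0,0,0.3],[0,0,-50,0,0,0,0.3],[0,0,-60,0,0,0,0.3],[0,0,-70,0,0,0,0.3],[0,0,-80,0,0,0,0.3]]'; done
python3 -m crank '[[0,0,-10,0,0,0,0.3],[0,0,-20,0,0,0,0.3],[0,0,-27,0,0,0,0.3],[0,0,-27,0,0,0,0.3]]'
python3 - <<'E'
from fit import *
q,_=viewer.camera("side")
print(np.degrees(telemetry.sense()["joints"][5]),go(v2w(0,115.5,56),0)[0])
for n in("knob_arm","case_center"):
    for r in nets.place_of(n,"side"):
      v=w2v(W("side",r["centre"]));print(n,round(r["confidence"],2),v.round(1),np.degrees(np.arctan2(v[1]-115,v[0])).round(0))
cv2.imwrite("pics/k2.png",cv2.resize(q[150:220,280:350],None,fx=8,fy=8,interpolation=cv2.INTER_CUBIC))
E
```

```text
time_s: 17.73
position: [0.6023, 0.1557, 0.1019]
ee_rot: [0.0, 0.997, 0.071, -0.0]
force: [-0.1, -0.4, -1.2]
grip_width: 0.701
gripper_force: 0.0
time_s: 18.73
position: [0.6023, 0.1557, 0.1019]
ee_rot: [-0.0, 0.719, 0.695, -0.0]
force: [-0.6, -0.4, 0.4]
grip_width: 0.699
gripper_force: 0.0
time_s: 19.73
position: [0.6023, 0.1557, 0.1019]
ee_rot: [-0.0, 0.104, 0.995, -0.0]
force: [-0.8, -0.1, 0.4]
grip_width: 0.697
gripper_force: 0.0
time_s: 20.23
position: [0.6024, 0.1557, 0.1019]
ee_rot: [-0.0, -0.128, 0.992, -0.0]
force: [-0.1, 0.4, 0.2]
grip_width: 0.701
gripper_force: 0.0
-92.37233674329669 [ 0.3 -0.3 45.8]
knob_arm 0.47 [ 46.1 134.2  68.3] 23.0
knob_arm 0.41 [22.9 -2.3 12.1] -79.0
case_center 0.67 [-186.2  -81.8    6.5] -133.0
case_center 0.64 [-238.   104.7    9. ] -178.0
case_center 0.59 [-204.7   25.8    7.5] -156.0
case_center 0.53 [180.8  52.2   8.3] -19.0
```

View pics/k2.png

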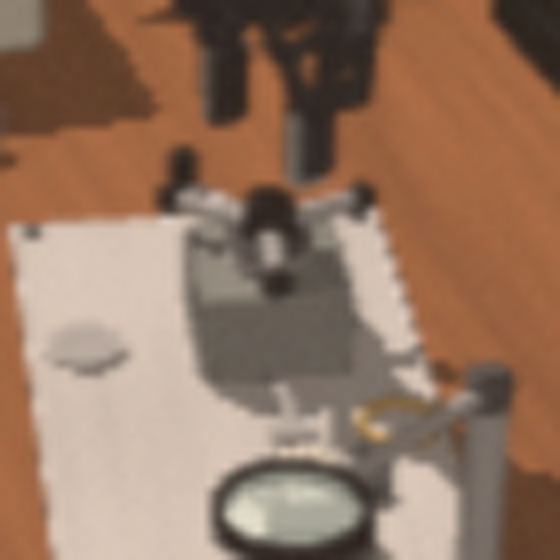

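```bash
python3 -m crank '[[0,0,0,0,0,15,0.3],[0,0,0,0,0,35,0.3],[0,0,0,0,0,45,0.3],[0,0,0,0,0,45,0.3],[0,0,5,0,0,45,0.3],[0,0,12,0,0,45,0.3],[0,0,20,0,0,45,0.3],[0,0,28,0,0,45,0.3]]'
python3 -m crank '[[0,0,8,0,0,0,0.3],[0,0,16,0,0,0,0.3],[0,0,24,0,0,0,0.3],[0,0,32,0,0,0,0.3],[0,0,40,0,0,0,0.3],[0,0,48,0,0,0,0.3],[0,0,56,0,0,0,0.3],[0,0,64,0,0,0,0.3]]'
for i in 1 2 3; do python3 -m crank '[[0,0,7,0,0,0,0.3],[0,0,14,0,0,0,0.3],[0,0,21,0,0,0,0.3],[0,0,28,0,0,0,0.3],[0,0,35,0,0,0,0.3],[0,0,42,0,0,0,0.3]]'; done
python3 - <<'E'
from fit import *
s=telemetry.sense();print(np.degrees(s["joints"][5]),s["torque"])
E
```

```text
time_s: 21.38
position: [0.6031, 0.1555, 0.0556]
ee_rot: [0.0, 0.119, 0.993, -0.0]
force: [9.6, -2.6, -3.7]
grip_width: 0.7
gripper_force: 4.3
time_s: 22.38
position: [0.6023, 0.1548, 0.0553]
ee_rot: [0.0, 0.627, 0.779, -0.001]
force: [2.2, -9.3, -0.3]
grip_width: 0.698
gripper_force: 4.3
time_s: 23.12
position: [0.6014, 0.155, 0.055]
ee_rot: [-0.0, 0.865, 0.502, -0.002]
force: [-3.7, -3.4, 1.8]
grip_width: 0.699
gripper_force: 3.0
time_s: 23.88
position: [0.6016, 0.1561, 0.0552]
ee_rot: [-0.0, 0.987, 0.159, -0.001]
force: [-3.7, 1.9, 0.7]
grip_width: 0.699
gripper_force: 1.9
time_s: 24.62
position: [0.6016, 0.1569, 0.0553]
ee_rot: [-0.001, 0.979, -0.205, -0.001]
force: [-4.8, 10.1, 1.7]
grip_width: 0.697
gripper_force: 5.4
125.8213347954013 [1.75368978 0.60424801 0.30535685]
```

```bash
python3 -m crank '[[0,0,7,0,0,0,0.3],[0,0,14,0,0,0,0.3],[0,0,20,0,0,0,0.3],[0,0,20,0,0,0,0.3],[0,0,16,0,0,0,0.3],[0,0,15,0,0,-30,0.3],[0,0,15,0,0,-60,0.3],[0,0,15,0,0,-60,0.6]]'
python3 - <<'E'
from fit import *
q,_=viewer.camera("side");find("lock_grip","side")
for n in ("lock_grip","case_center"):
  for r in nets.place_of(n,"side"): 
    v=w2v(W("side",r["centre"]));print(n,round(r["confidence"],2),v.round(1),np.degrees(np.arctan2(v[1]-188,v[0]-10)))
for P in((-65,234,116),(-65,234,28)): print(go(v2w(*P),VY))
cv2.imwrite("pics/l.png",cv2.resize(q[150:220,270:350],None,fx=8,fy=8,interpolation=cv2.INTER_CUBIC))
E
```

```text
time_s: 25.62
position: [0.6033, 0.156, 0.1181]
ee_rot: [-0.001, 0.944, -0.329, 0.001]
force: [0.6, 0.1, -0.1]
grip_width: 0.5
gripper_force: 0.0
lock_grip side 0.47 [0.6007 0.2677 0.0319] [303. 173.]
lock_grip 0.47 [-21.9 225.6  31.9] 130.35287894477727
case_center 0.6 [-239.5  106.5    5.7] -161.91686954300374
case_center 0.49 [-187.6  -82.6    4. ] -126.1416815549651
case_center 0.47 [ -28.8 -169.5  118.6] -96.20165492010369
case_center 0.4 [178.3  53.2   9. ] -38.69458650693277
case_center 0.39 [-201.6   24.9    5.5] -142.38344878412386
(array([-112.6,  -74.1,   -0.9]), np.float64(-28.0))
(array([-112.5,  -74.2,   87.1]), np.float64(-28.0))
```

View pics/l.png

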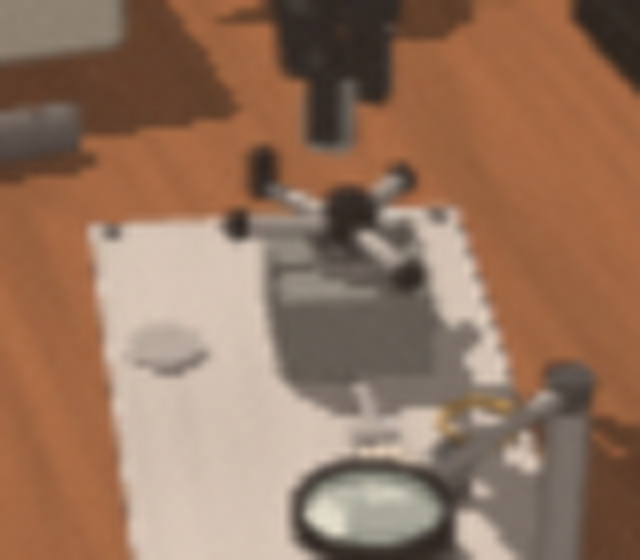

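The view shows the knob turned, with arms at crop (237,225), (405,275) and (400,180). That is about 480° in all, so the ratchet should have slipped at least 2.3 rad. Next is the lock lever, grip pin at crop (262,165).

```bash
python3 -m crank '[[0,0,-7,-28,-18,0,0.8],[0,0,-14,-56,-37,0,1],[0,0,-21,-84,-55,0,1],[0,0,-28,-112.5,-74,0,1],[0,0,-28,-112.5,-74,30,1],[0,0,-28,-112.5,-74,65,1],[0,0,-28,-112.5,-74,87,1],[0,0,-28,-112.5,-74,87,1]]'
python3 - <<'E'
from fit import *
s=telemetry.sense();print(w2v(s["position"]),s["grip_width"],go(v2w(0,234,28),VY))
E
```

```text
time_s: 26.82
position: [0.5596, 0.2832, 0.0278]
ee_rot: [0.001, 0.996, -0.091, -0.001]
force: [-0.4, 0.3, 1.0]
grip_width: -0.0
gripper_force: 0.0
[-65.14029956 233.44042648  27.75619429] -1.2837615091684765e-05 (array([65.1, -0.5, -0.4]), np.float64(0.0))
```

```bash
python3 -m crank '[[0,0,0,8,0,0,1],[0,0,0,18,0,0,1],[0,0,0,28,-1,0,1],[0,0,0,37,-1,0,1],[0,0,0,46,-1,0,1],[0,0,0,54,-1,0,1],[0,0,0,61,-1,0,1],[0,0,0,65,-1,0,1]]'
```

```text
time_s: 27.82
position: [0.625, 0.2728, 0.0298]
ee_rot: [0.0, 0.996, -0.091, 0.0]
force: [-1.0, 0.0, 1.1]
grip_width: 0.001
gripper_force: 0.6
```

```bash
python3 -m crank '[[0,0,0,2,0,0,1],[0,0,0,4,0,0,1],[0,0,0,4,0,0,1]]'; python3 -c "
from fit import *
s=telemetry.sense();print(w2v(s['position']))"
```

```text
time_s: 28.2
position: [0.6286, 0.2722, 0.0298]
ee_rot: [0.0, 0.996, -0.091, 0.0]
force: [-0.1, 0.2, -0.3]
grip_width: -0.004
gripper_force: 0.1
[  4.66878308 235.08385882  29.77849996]
```

```bash
python3 -m crank '[[0,0,0,2,0,0,1],[0,0,0,4,0,0,1],[0,0,0,4,0,0,1]]'
```

```text
time_s: 28.58
position: [0.6319, 0.2715, 0.0296]
ee_rot: [0.0, 0.996, -0.091, -0.001]
force: [-7.0, -0.5, 2.1]
grip_width: 0.001
gripper_force: 3.9
```

```bash
python3 - <<'E'
from fit import *
q,_=viewer.camera("side")
for r in nets.place_of("lock_grip","side"): 
    v=w2v(W("side",r["centre"]));print(round(r["confidence"],2),v.round(1),np.degrees(np.arctan2(v[1]-188,v[0]-10)))
E
```

```text
0.57 [ 0.7 -4.6  4.3] -92.76540174825138
0.37 [-47.5 123.2  69.1] -131.6126104450315
```

```bash
python3 -m crank '[[0,0,0,1,0,0,1],[0,0,0,2,0,0,1],[0,0,0,2,0,0,1]]'
python3 -m crank '[[0,0,0,-12,0,0,1],[0,0,0,-30,0,-5,1],[0,0,0,-30,0,-60,1],[0,0,0,-30,0,-120,1],[0,0,0,-30,0,-175,1],[0,0,0,-30,0,-175,1]]'
python3 - <<'E'
from fit import *
q,_=viewer.camera("side");p,_=viewer.camera("top")
for c in ("side","top"):
 for n in ("lock_grip","lens_center"):
  for r in nets.place_of(n,c): 
    v=w2v(W(c,r["centre"]));print(c,n,round(r["confidence"],2),v.round(1),np.degrees(np.arctan2(v[1]-188,v[0]-10)),np.degrees(np.arctan2(v[1]+100,v[0]-55)))
print(go(v2w(27,-168,190),VY),go(v2w(27,-168,105),VY))
E
```

```text
time_s: 29.05
position: [0.6324, 0.2714, 0.0294]
ee_rot: [0.0, 0.996, -0.091, -0.003]
force: [-20.4, -0.3, 7.2]
grip_width: 0.002
gripper_force: 10.3
time_s: 29.8
position: [0.6057, 0.2773, 0.211]
ee_rot: [-0.002, 0.996, -0.091, 0.004]
force: [-0.1, -0.5, -0.5]
grip_width: -0.002
gripper_force: 0.0
side lock_grip 0.38 [ 25.6 236.1  36.4] 72.02560059052382 94.99772859835433
side lens_center 0.84 [ -31.1 -173.8  119.2] -96.48195754724006 -139.39362819863797
top lock_grip 0.51 [ 23.8 244.2  31.4] 76.2330190783889 95.18412149112538
top lens_center 0.65 [-2.4 -2.7 15.3] -93.72652631212557 120.53576900428357
top lens_center 0.24 [ 10.7 186.3  33. ] -67.25237279932934 98.79286652232825
(array([ 46.7, 402.9,  13.6]), np.float64(0.0)) (array([ 46.8, 402.8,  98.6]), np.float64(0.0))
```

The lock lever is fully over: the stop is felt at 20 N and the grip stands at about 76°. Now the magnifier.

```bash
python3 -m crank '[[0,0,0,6,50,0,1],[0,0,0,12,105,0,1],[0,0,0,18,160,0,1],[0,0,0,24,215,0,1],[0,0,0,30,270,0,1],[0,0,0,36,325,0,1],[0,0,0,42,375,0,1],[0,0,0,46,403,0,1]]'
python3 -m crank '[[0,0,0,0,0,30,1],[0,0,0,0,0,70,1],[0,0,0,0,0,90,1],[0,0,0,0,0,90,1]]'
python3 - <<'E'
from fit import *
s=telemetry.sense();print(w2v(s["position"]),np.degrees(s["joints"]))
for a in range(240,129,-12):
    a_=np.radians(a);print(a,go(v2w(55+66*np.cos(a_),-100+66*np.sin(a_),105),VY)[0])
E
```

```text
time_s: 31.1
position: [0.5764, -0.1303, 0.2038]
ee_rot: [-0.0, 0.996, -0.092, -0.001]
force: [0.4, 0.6, 0.4]
grip_width: -0.001
gripper_force: 0.0
time_s: 31.6
position: [0.5765, -0.1278, 0.1134]
ee_rot: [-0.0, 0.996, -0.091, -0.001]
force: [0.7, -0.7, 0.4]
grip_width: 0.0
gripper_force: 0.0
[  26.2345119  -167.70591883  113.4007895 ] [-1.49772327e+01 -4.91230834e-01  1.01097728e+02 -6.94780119e-04
  7.95504607e+01  8.54579651e+01]
240 [ -4.2 -10.5   8.4]
228 [-15.4 -18.7   8.4]
216 [-24.6 -28.9   8.5]
204 [-31.5 -40.9   8.5]
192 [-35.7 -54.    8.5]
180 [-37.2 -67.7   8.5]
168 [-35.7 -81.5   8.5]
156 [-31.4 -94.6   8.5]
144 [ -24.5 -106.5    8.5]
132 [ -15.3 -116.8    8.5]
```

```bash
python3 -m crank '[[0,0,0,0,0,8,1],[0,0,0,-4,-10,8,1],[0,0,0,-10,-15,8,1],[0,0,0,-15,-19,8,1],[0,0,0,-20,-24,8,1],[0,0,0,-25,-29,8,1],[0,0,0,-31.5,-41,8,1],[0,0,0,-36,-54,8,1]]'
python3 -m crank '[[0,0,0,-1,-10,0,1],[0,0,0,-1,-20,0,1],[0,0,0,0,-28,0,1],[0,0,0,2,-35,0,1],[0,0,0,4.5,-41,0,1],[0,0,0,7.5,-46,0,1],[0,0,0,10,-50,0,1],[0,0,0,10,-50,0,1]]'
python3 - <<'E'
from fit import *
q,_=viewer.camera("side");s=telemetry.sense();v=w2v(s["position"]);print(v,np.degrees(np.arctan2(v[1]+100,v[0]-55)))
for r in nets.place_of("lens_center","side"): 
    v=w2v(W("side",r["centre"]));print(round(r["confidence"],2),v.round(1),np.degrees(np.arctan2(v[1]+100,v[0]-55)))
E
```

```text
time_s: 32.6
position: [0.5512, -0.0676, 0.1068]
ee_rot: [0.0, 0.996, -0.091, -0.0]
force: [0.7, -1.6, -0.1]
grip_width: 0.001
gripper_force: 0.8
time_s: 33.6
position: [0.5706, -0.0209, 0.1067]
ee_rot: [-0.0, 0.996, -0.091, -0.0]
force: [-0.2, -0.4, -0.7]
grip_width: 0.002
gripper_force: 0.0
[  0.86901681 -63.75702699 106.74329415] 146.19602534764016
0.57 [-18.9 -10.9 117.5] 129.68930578431593
```

```bash
python3 -m crank '[[0,0,0,2,-2.5,0,1],[0,0,0,4,-5,0,1],[0,0,0,6,-7,0,1],[0,0,0,8,-9,0,1],[0,0,0,8,-9,0,1]]'
```

```text
time_s: 34.33
position: [0.5801, -0.0135, 0.1068]
ee_rot: [-0.0, 0.996, -0.091, 0.0]
force: [0.5, 0.5, 0.3]
grip_width: -0.002
gripper_force: 0.0
```

```bash
python3 -m crank '[[0,0,0,2,-2,0,1],[0,0,0,3,-3,0,1],[0,0,0,3,-3,0,1]]'
```

```text
time_s: 34.7
position: [0.5834, -0.0114, 0.1067]
ee_rot: [0.0, 0.996, -0.091, -0.0]
force: [-1.8, -2.0, -0.3]
grip_width: -0.001
gripper_force: 1.1
```

```bash
python3 -m crank '[[0,0,0,1.5,-1.5,0,1],[0,0,0,2,-2,0,1],[0,0,0,2,-2,0,1]]'
```

```text
time_s: 35.08
position: [0.5843, -0.0108, 0.1065]
ee_rot: [0.001, 0.996, -0.091, -0.002]
force: [-16.3, -10.9, 4.8]
grip_width: -0.001
gripper_force: 9.5
```

```bash
python3 -m crank '[[0,0,0,1.5,-1.5,0,1],[0,0,0,2,-2,0,1],[0,0,0,2,-2,0,1]]'
```

```text
time_s: 35.45
position: [0.585, -0.0104, 0.1063]
ee_rot: [0.002, 0.996, -0.091, -0.004]
force: [-33.8, -21.1, 12.9]
grip_width: 0.001
gripper_force: 19.8
```

```bash
python3 - <<'E'
from fit import *
q,_=viewer.camera("side");s=telemetry.sense();v=w2v(s["position"]);print(v,s["force"],np.degrees(np.arctan2(v[1]+100,v[0]-55)))
for r in nets.place_of("lens_center","side"): 
    v=w2v(W("side",r["centre"]));print(round(r["confidence"],2),v.round(1),np.degrees(np.arctan2(v[1]+100,v[0]-55)))
E
```

```text
[ 13.1946039  -50.67569049 106.28406782] [-34.3223986  -21.04580459  13.25473096] 130.28333370768667
0.65 [  2.3   1.4 119.2] 117.48817836383225
```

The magnifier is hard against its stop, at about 117.5° against 118.8°. I'll back off, rise, and check everything with one picture.

```bash
python3 -m crank '[[0,0,0,-8,8,0,1],[0,0,0,-20,25,0,1],[0,0,0,-20,30,-50,1],[0,0,0,-25,60,-100,1],[0,0,0,-30,120,-130,1],[0,0,0,-40,180,-130,1],[0,0,0,-50,220,-130,1],[0,0,0,-50,220,-130,1]]'
python3 - <<'E'
from fit import *
p,d=viewer.camera("top");q,_=viewer.camera("side")
for c in("top","side"):
 for n in("lens_center","lock_grip","case_center"):
  for r in nets.place_of(n,c):
   v=w2v(W(c,r["centre"]))
   if -100<v[0]<90 and -140<v[1]<260: print(c,n,round(r["confidence"],2),v.round(1))
a=cv2.resize(p[145:265,195:365],None,fx=4,fy=4,interpolation=cv2.INTER_CUBIC)
cv2.imwrite("pics/end.png",a)
E
```

```text
time_s: 36.55
position: [0.4975, -0.2178, 0.237]
ee_rot: [0.0, 0.996, -0.093, 0.0]
force: [0.6, 0.3, -1.1]
grip_width: -0.004
gripper_force: 0.0
top lens_center 0.79 [ -1.8   4.2 117.9]
top lens_center 0.62 [45.1 36.5  6. ]
top lock_grip 0.58 [  0.2   1.1 116.6]
top lock_grip 0.47 [ 24.4 243.9  32. ]
top case_center 0.57 [45.  34.4  7.4]
top case_center 0.52 [-0.9 -0.5 15.4]
side lens_center 0.55 [  4.1   2.1 120.5]
side lock_grip 0.47 [ -0.4 119.7  56.3]
side case_center 0.62 [ 0.5  1.8 17.3]
```

View pics/end.png

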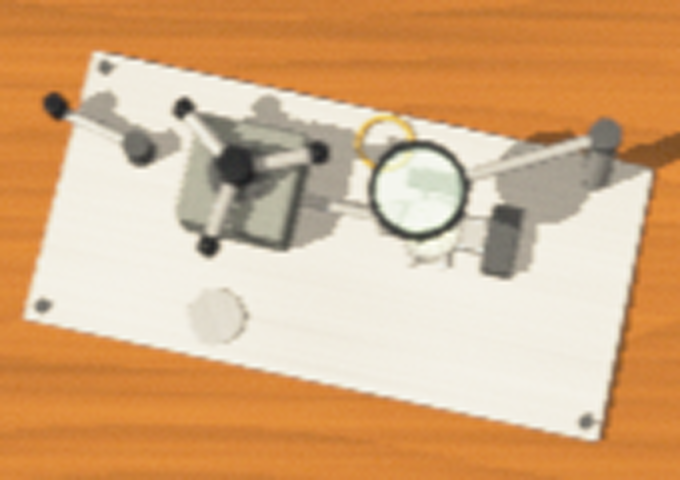

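The final view shows the lens at crop (418,190) over the case, the lever over at (55,105), and the caseback and bezel where they were. Handing in.

```bash
python3 -c "
from workcell import ticket
print(ticket.hand_in())"
```

```text
the job is handed in; nothing more can be done
None
```

I handed the job in at about 37 s: the case is home at the end stop, the knob turned about 488° (I estimate at least 2.4 rad of ratchet slip), the lock lever is fully over, and the magnifier is at its stop over the case; the ratchet count and jaw grip come from the knob angle rather than a direct reading, and no verdict came back.

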